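Hold the spring clip open over the snail record card

ROBOT

A 7-joint arm with a two-finger parallel gripper is mounted at the origin on the work surface. World frame = base frame: x ahead of the robot, y to its left, z up, the work surface at z = 0. Lengths are in mm, angles in degrees, forces in N, time in s.
With the tool pointing down it reaches from about 425 to 800 mm from the base axis. Payload 8.3 kg.
Tool frame: the origin (TCP) lies on the centre line of the jaws, within the pads' length; the fingertips stand 19 mm ahead of it and the grasp point (between the pads) is the TCP; z points along the fingers, y is the line along which they close (so a half turn about z gives the same grasp; the last joint's range is limited). The gripper opens to 85 mm and grips with 20 to 120 N. Pads are 22 mm wide; open, the fingers measure 114 mm over their backs; the gripper's body (76 mm by 85 mm) begins 54 mm behind the grasp point. The pads swing forward as they close: fully open they stand 13 mm farther back than shut.
Start: joints at [71.511, 21.967, 0.94, 78.501, -0.361, 79.538, -2.664], TCP at [160.592, -603.999, 250.279] pointing down, gripper open.
Joint ranges: [-169.22, 169.22], [-14.56, 117.87], [-87.37, 89.26], [10.42, 133.3], [-82.24, 262.24], [0.94, 117.77], [-172.7, 172.7]. Speed limits (degrees/s): [136.94, 136.94, 172.46, 172.46, 180, 180, 180].

INTERFACE

Orientations are given as a 3x3 rotation matrix whose columns are the frame's x, y, z axes.
In Python, from cell import manip gives the robot as it stands. The module is installed in compiled form; this text tells all that it offers.
- The arm moves only by the tool apply_moves, never from a script. Its arguments are lists of equal length, an entry for each row: "gripper": the finger opening in mm, from 0 to 85.4; "translation": the shift along the tool's x, y, z in mm, a list of three; "turn": the turn about the tool's z in degrees. A call has exactly 5 rows; each row shifts and turns the commanded pose from where the row before left it, along the tool's axes as they then stand; what a row does not reach is not made up. A row lasts 1/8 s, in which the tool goes at most 62.5 mm and 10.7 degrees, less where a joint would pass 70% of its speed; a pose out of reach is approached as far as the arm can. A call with a gripper value outside its range is refused whole. The fingers move at their own pace and stop on an object; the grip force is fixed at half the most. Time passes only in rows, so rows that do not move let the fingers close, or fill a call up. It gives the time, the measured TCP pose, the force, the opening and the grip force at its end, in the units of the state.
- manip.get_state(): the state, without advancing time (a new reading comes with each control period).
- manip.get_image(name): name is "scene" or "top"; returns a dict with "frame" (480x640x3 uint8, red, green, blue), "camera_matrix" (3x3 intrinsics, pixels), "R" (3x3) and "t" (3): a world point X has camera coordinates R X + t. Camera axes: x right, y down, z forward; pixel columns grow to the right and rows downward; lengths in mm; the calibration is good to about 2 mm. A picture is of the moment at which its call begins. There is no depth.
- manip.finish_job(): hands the job in; it is judged then, once.
The state is a dict: "clock": time; "joint_positions": joint angles; "joint_velocities": joint speeds; "joint_efforts": joint torques, N m; "position": TCP position; "tool_rot": TCP orientation; "force": force on the tool from outside, world axes, zero at the start; "torque": the same for the moment, N m; "gripper_width": finger opening in mm; "grip_force": force on a finger pad.
Only numpy, scipy, OpenCV 4.12 (cv2) and the standard library are available. Lean on these libraries where they do the work, as an engineer would, in place of code of your own. Each camera call takes 0.05 s, during which the arm holds its last target. There are 200 camera calls.

TASK

Squeeze open the spring clip parked on the rim of the snail tub, lift it off, and hold it wide open over the middle of the top edge of the wide record card, one jaw down each side of the card and no part of it touching, so that I can slip today's count sheet in before it bites. Finish there, still squeezing the clip open and holding it in place: do not let it close or let go. Leave the tub, both card stands, the misting bottle, the dish and the jar where they stand.

Things in the scene. Friction and masses are not known exactly. Their poses are not given: they have to be found in the camera images.
- clip_grip (a point): Midway between the two finger levers of the pale grey spring clip, 32 mm above its pin. x: across the levers, the way to squeeze; y: along the pin; z: up while parked. Levers 4 mm thick, 26 mm wide (y), splayed: 43 mm over their outsides at this height, 52 mm at their ends 12 mm higher; fully squeezed 24 mm and parallel. Pinch from above. Fixed to the -x half, so it leans by half of joint clip_jaw.
- clip: The pale grey plastic clip (A-shaped spring clamp, 65 g): its half on its own -x side. Origin on the pin, 6 mm above the rim; axes as clip_grip. It stands jaws down, upright, astride the tub wall. Levers reach 44 mm above the pin, jaws 44 mm below.
- clip_jaw (a joint): Angle between the clip's two halves, rad: 0 as parked with the 4 mm tub wall between the jaws, -0.1 shut on nothing, 0.6 at its stop with the levers squeezed together, when the jaw tips gape 30 mm. A coil spring closes it: squeezing at clip_grip's height takes about 6 N to start and 12 N at the stop.
- tip_near (a point): Lower inner edge (middle of its 26 mm width along y) of the jaw on the clip's own -x side, 44 mm below the pin. The jaw and its rubber pad are about 7 mm thick. Axes as clip_grip.
- tip_far (a point): Lower inner edge (middle of its 26 mm width) of the other jaw, on the clip's +x side, 44 mm below the pin. Midway between tip_near and tip_far is the middle of the clip's mouth; the throat from there up to the pin's coil is about 36 mm deep.
- tub_rim (a point): Middle of the top of the tub's far wall (4 mm thick, 100 mm high). x points out of the tub across this wall, y along it, z up. The clip sits on this wall, up to 65 mm either side of this point along y, its pin's coil resting on the rim.
- tub: Open clear plastic tub, 150 (x) x 220 (y) x 100 mm, 0.9 kg, loose on the bench, with twigs, leaves and striped snails inside, below the rim. Origin at the centre of its underside, x towards the wall with the clip, z up.
- card_edge (a point): Middle of the top edge of the wide record card: stiff, white, 127 mm wide, 76 mm high, 2.5 mm thick, upright in a slotted steel stand. The edge is 86 mm above the bench. x is square to the card's face, y along the edge, z up.
- stand_wide: The stand of the wide card: steel base 60 x 95 x 10 mm, two lips beside the card up to 22 mm above the bench, 0.6 kg, loose. Origin at the centre of its underside, axes as card_edge.
- stand_narrow: The other card stand, to be left alone: a narrow upright card 56 mm wide whose top is 106 mm above the bench. Origin at the centre of its underside, z up.
- mister: White misting bottle with blue trigger head, 68 mm diameter, 180 mm high, to be left alone; origin at the centre of its underside.
- dish: Clear round dish, 90 mm diameter, 15 mm high, to be left alone; origin at the centre of its underside.
- jar: Lidded clear jar, 52 mm diameter, 70 mm high, to be left alone; origin at the centre of its underside.

How it is judged (in metres and radians):
On the way, in this order (a step that is already met when the one before it is completed fails the run):
1. the clip, squeezed open by the fingers, is lifted clear of the tub's rim (value of joint clip_jaw above 0.2 rad and height (world z) of each of tip_near, tip_far above 0.102 m and contact force between clip and tub below 0.05 N and contact force between clip and the fingers above 2 N), for 0.1 s.
2. its open jaws are around the middle of the wide card's top edge, touching nothing (value of joint clip_jaw above 0.4 rad and ((x of tip_far in the frame of card_edge below -0.004 m and x of tip_near in the frame of card_edge above 0.004 m) or (x of tip_near in the frame of card_edge below -0.004 m and x of tip_far in the frame of card_edge above 0.004 m)) and z of each of tip_near, tip_far in the frame of card_edge below -0.008 m and y of tip_near in the frame of card_edge between -0.02 and 0.02 m and y of tip_far in the frame of card_edge between -0.02 and 0.02 m and contact force between clip and stand_wide below 0.3 N and contact force between clip and the fingers above 2 N), for 0.2 s.
At the end, for the whole second after the job is handed in: Fingers hold the clip still, squeezed beyond 0.40 rad; its jaw tips are on opposite sides of the wide card, each over 4 mm from its mid-plane, 8 mm or more below its top edge, within 20 mm of the edge's middle; the clip presses on the card with under 0.3 N; the stand is upright (all of step 2 and linear speed of clip below 0.02 m/s and height (world z) of each of tip_near, tip_far above 0.024 m and angle between stand_wide's own z axis and vertical below 0.08 rad); the arm keeps its last pose, push and grip.
It fails at once if the wide card's stand is pushed more than 15 mm or tipped (distance of stand_wide from where it was at the start of the episode above 0.015 m or angle between stand_wide's own z axis and vertical above 0.25 rad).
It fails at once if the narrow card's stand is moved more than 15 mm or tipped (distance of stand_narrow from where it was at the start of the episode above 0.015 m or angle between stand_narrow's own z axis and vertical above 0.25 rad).
It fails at once if the tub is dragged more than 30 mm or tipped (distance of tub from where it was at the start of the episode above 0.03 m or angle between tub's own z axis and vertical above 0.25 rad).
It fails at once if the misting bottle, dish or jar is moved more than 15 mm or tipped ((distance of mister from where it was at the start of the episode above 0.015 m or angle between mister's own z axis and vertical above 0.25 rad) or (distance of dish from where it was at the start of the episode above 0.015 m or angle between dish's own z axis and vertical above 0.25 rad) or (distance of jar from where it was at the start of the episode above 0.015 m or angle between jar's own z axis and vertical above 0.25 rad)).
It also fails if it takes over 40 s, if anything falls off the work surface, if the arm or the gripper's body presses on something with over 40 N, if the wrist force passes 120 N, or if a joint passes its speed limit or range.

## Working session

There is one attempt and no reset: what is moved stays moved. The work goes in short steps, Python scripts to look and compute and a tool call to move; the robot and the scene stay as the last step left them, time stands still between calls to the robot, and variables do not carry over. Pictures are saved under pics/ and viewed, at most 10 in all, crops included, and the job is handed in when it is done.

Besides the shell and the picture viewer there is one more tool, called after "Request:" in YAML: its name, and indented under it one key for each argument. apply_moves: Moves the arm, as the interface text tells. Its arguments: {"type":"object","properties":{"gripper":{"type":"array","items":{"type":"number"}},"translation":{"type":"array","items":{"type":"array","items":{"type":"number"}}},"turn":{"type":"array","items":{"type":"number"}}},"required":["gripper","translation","turn"]}

```bash
mkdir -p pics; python3 - <<'E'
from cell import manip
import cv2,pickle
s=manip.get_state();print(s)
for n in("scene","top"):
    d=manip.get_image(n);cv2.imwrite(f"pics/{n}0.png",d["frame"][:,:,::-1]);pickle.dump(d,open(f"{n}0.pkl","wb"));print(n,d["camera_matrix"],d["R"],d["t"])
E
```

```text
{'clock': 0.0, 'joint_positions': array([71.51234525, 22.01682287,  0.93832039, 78.56121729, -0.36033466,
       79.53908995, -2.66489162]), 'joint_velocities': array([-0.0679628 ,  0.01925369,  0.01798881,  0.08092515,  0.01195239,
       -0.05915831,  0.01353976]), 'joint_efforts': array([-1.26756335e-03, -6.27600217e+01,  8.43583345e-01, -3.71827412e+01,
        1.63714634e-02,  1.40346080e-02,  4.72183700e-06]), 'position': array([ 160.44559163, -603.56755015,  249.26250326]), 'tool_rot': array([[ 9.66435588e-01,  2.56908427e-01, -5.60249939e-04],
       [ 2.56909033e-01, -9.66433693e-01,  1.91435175e-03],
       [-4.96313201e-05, -1.99403093e-03, -9.99998011e-01]]), 'force': array([-0.47699292,  0.30022339, -0.54573945]), 'torque': array([ 0.01539414, -0.01874789, -0.03034762]), 'grip_force': 0.0, 'gripper_width': 85.32098086729923}
scene [[507.65492836   0.         319.73113741]
 [  0.         507.65492836 235.68267364]
 [  0.           0.           1.        ]] [[-5.24716478e-02  9.98622078e-01  8.18864103e-04]
 [ 6.92856517e-01  3.69959859e-02 -7.20125783e-01]
 [-7.19163801e-01 -3.72188312e-02 -6.93843056e-01]] [ 117.32958093 -346.85292292 1649.48967975]
top [[509.65897942   0.         307.24503956]
 [  0.         509.65897942 235.48075414]
 [  0.           0.           1.        ]] [[-0.03454895 -0.99939644  0.00362434]
 [-0.97584654  0.03295165 -0.21595768]
 [ 0.21570791 -0.01099791 -0.976396  ]] [ -85.39793679  618.21129657 1240.30559414]
```

View pics/scene0.png

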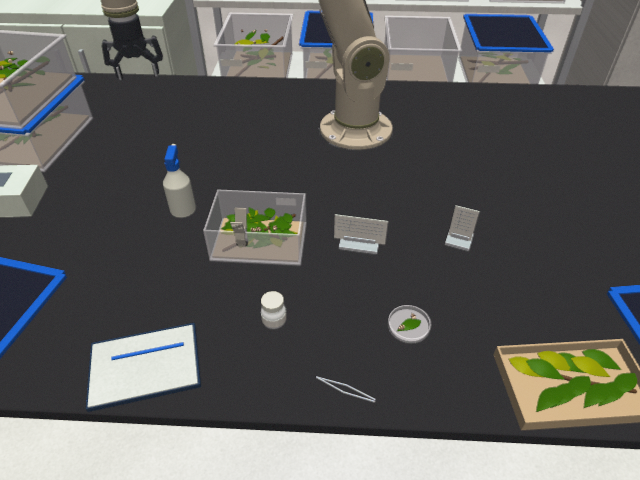

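View pics/top0.png

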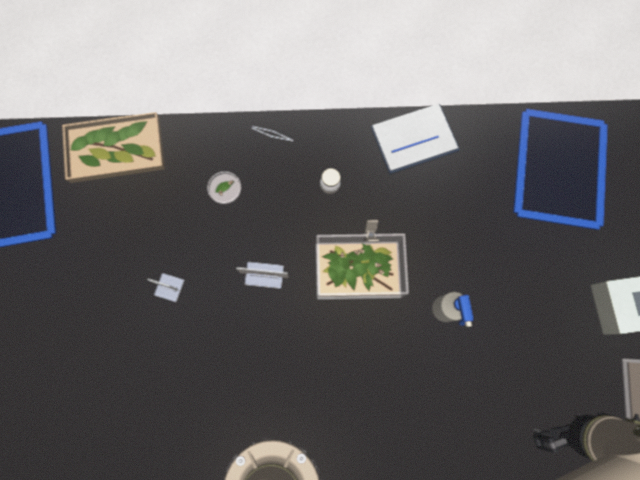

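The scene view shows the clip on the tub's near-camera wall at about (240,225), the wide card at (360,230) and the narrow card at (464,225). In the top view the clip is at (372,230) and the wide card's edge at about (262,271). I'll enlarge both areas.

```bash
python3 - <<'E'
import cv2,numpy as np
a=cv2.imread("pics/scene0.png");b=cv2.imread("pics/top0.png")
f=lambda i,x,y,w,h,s:cv2.resize(i[y:y+h,x:x+w],None,fx=s,fy=s,interpolation=cv2.INTER_CUBIC)
cv2.imwrite("pics/c1.png",np.vstack([f(a,200,185,200,85,4)[:, :800],f(b,230,210,200,62,4)]))
E
```

```text
(no output)
```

View pics/c1.png

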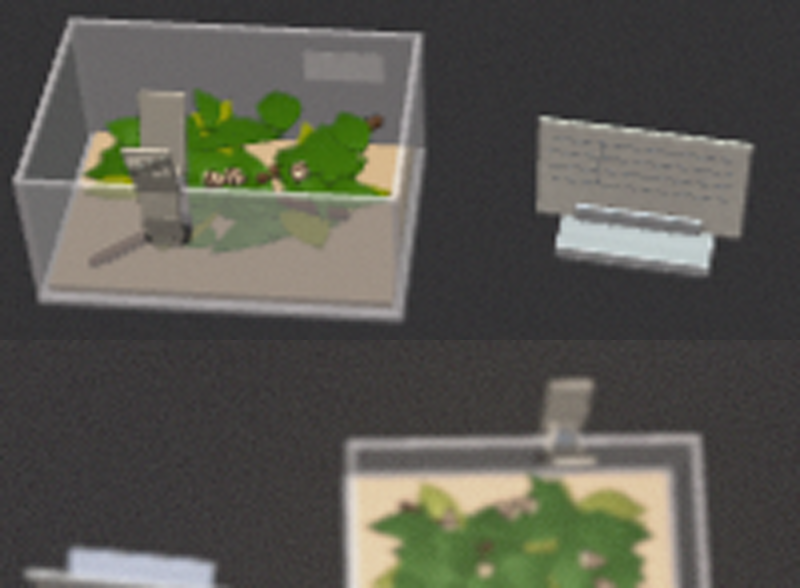

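Crop pixels: the outer lever's end is at (146,150) in scene and (573,380) in top. The inner lever's end is at (162,92) and (571,461), and the card's top corners are at (540,117) and (751,144). I'll triangulate these and enlarge the card and clip in the top view.

```bash
cat > h.py <<'E'
import cv2,numpy as np,pickle
D={n:pickle.load(open(f"{n}0.pkl","rb")) for n in("scene","top")}
P={n:D[n]["camera_matrix"]@np.c_[D[n]["R"],D[n]["t"]] for n in D}
def tri(s,t):
    X=cv2.triangulatePoints(P["scene"],P["top"],np.array(s,float).reshape(2,1),np.array(t,float).reshape(2,1))[:,0];X=X[:3]/X[3]
    return X,[proj(n,X)-np.array(p) for n,p in(("scene",s),("top",t))]
def proj(n,X):
    q=P[n]@np.r_[X,1];return q[:2]/q[2]
def onz(n,p,z): # ray with plane height z
    A=np.linalg.inv(P[n][:,[0,1,3]]+np.outer(P[n][:,2],[0,0,z]));
    # X,Y,1 with z folded into the last column
    M=np.c_[P[n][:,0],P[n][:,1],P[n][:,2]*z+P[n][:,3]];v=np.linalg.solve(M,np.r_[p,1]);return v[:2]/v[2]
E
python3 - <<'E'
from h import *
np.set_printoptions(precision=1,suppress=True)
S=lambda x,y:(x/4+200-.4,y/4+185-.4)
T=lambda x,y:(x/4+230-.4,(y-340)/4+210-.4)
for k,s,t in (("outer",(146,150),(573,380)),("inner",(162,92),(571,461)),("rimL(-y)",(17,182),(702,434)),("rimR",(405,197),(345,437))):
    print(k,tri(S(*s),T(*t)))
for p in((540,117),(751,144)):print("card z86",onz("scene",S(*p),86))
f=lambda i,x,y,w,h,s:cv2.resize(i[y:y+h,x:x+w],None,fx=s,fy=s,interpolation=cv2.INTER_CUBIC)
b=cv2.imread("pics/top0.png");a=cv2.imread("pics/scene0.png")
cv2.imwrite("pics/c2.png",np.vstack([np.hstack([f(b,230,255,65,37,8),f(b,355,215,35,37,8)]),np.hstack([f(a,325,208,65,37,8),f(a,225,203,35,37,8)])]))
E
```

```text
outer (array([ 630.3, -265.6,  152. ]), [array([0.2, 0. ]), array([ 0.2, -0. ])])
inner (array([ 580.9, -263.4,  150.9]), [array([1. , 0.1]), array([ 0.9, -0.2])])
rimL(-y) (array([ 605.4, -350.8,  100.6]), [array([-0.2, -0. ]), array([-0.2,  0. ])])
rimR (array([ 610.2, -127.9,  104.6]), [array([0.1, 0. ]), array([ 0.1, -0. ])])
card z86 [517.2 -54.6]
card z86 [534.6  70.9]
```

View pics/c2.png

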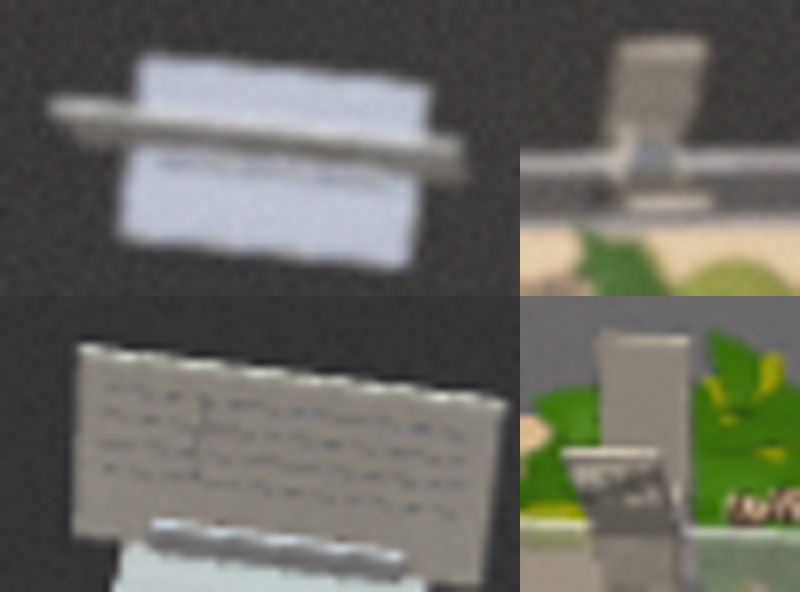

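The card's top edge runs from (78,345) to (503,400) in the lower crop and from about (50,105) to (465,155) in the upper one. The clip's levers are clear in both views.

```bash
python3 - <<'E'
from h import *
np.set_printoptions(precision=1,suppress=True)
St=lambda x,y:(x/8+230-.45,y/8+255-.45)      # card top
Ss=lambda x,y:(x/8+325-.45,(y-296)/8+208-.45)
Ct=lambda x,y:((x-520)/8+355-.45,y/8+215-.45)
Cs=lambda x,y:((x-520)/8+225-.45,(y-296)/8+203-.45)
for n in D: print(n,-D[n]["R"].T@D[n]["t"])
print("card -y",tri(Ss(80,347),St(465,152)),"\n +y",tri(Ss(503,403),St(50,103)))
for z in(84,86):print([onz("scene",Ss(*p),z) for p in((80,347),(503,403))],[onz("top",St(*p),z) for p in((465,152),(50,103))])
for nm,s,t in(("outer -y",(566,452),(707,40)),("outer +y",(657,450),(622,40)),("inner -y",(598,335),(712,197)),("inner +y",(689,339),(628,197))):
    print(nm,tri(Cs(*s),Ct(*t)),onz("scene",Cs(*s),150),onz("top",Ct(*t),150))
S=lambda x,y:(x/4+200-.4,y/4+185-.4);T=lambda x,y:(x/4+230-.4,(y-340)/4+210-.4)
print("rim",[onz("scene",S(*p),100) for p in((17,182),(405,197))],[onz("top",T(*p),100) for p in((702,434),(345,437))])
E
```

```text
scene [1432.7  -42.9  894.6]
top [ 332.8  -92.1 1344.8]
card -y (array([515.8, -54.5,  84.5]), [array([ 0.1, -0. ]), array([ 0.1, -0. ])]) 
 +y (array([535.3,  72.9,  85.8]), [array([ 0.8, -0. ]), array([ 0.7, -0. ])])
[array([515.2, -54.7]), array([533.6,  71.4])] [array([515.9, -54.2]), array([535.7,  74.9])]
[array([517.5, -54.7]), array([535.8,  71.1])] [array([515.6, -54.2]), array([535.4,  74.6])]
outer -y (array([ 630.2, -278.2,  151.4]), [array([0.3, 0. ]), array([ 0.3, -0.1])]) [ 628.7 -279.3] [ 630.4 -277.8]
outer +y (array([ 630.5, -252.6,  153.6]), [array([0.5, 0. ]), array([ 0.4, -0.1])]) [ 626.5 -254.7] [ 631.3 -252.1]
inner -y (array([ 581.8, -277.2,  151.5]), [array([0.6, 0. ]), array([ 0.5, -0.1])]) [ 579.9 -279. ] [ 581.9 -276.1]
inner +y (array([ 582.5, -251.7,  151.9]), [array([0.5, 0. ]), array([ 0.4, -0.1])]) [ 580.3 -253.3] [ 582.8 -251. ]
rim [array([ 604.9, -350.5]), array([ 605.4, -128.6])] [array([ 605.6, -351.4]), array([ 611.3, -127.8])]
```

Lever ends put the clip's middle at about (606, -265), with the ends near z = 151. Its squeeze axis is about world x, within a degree. The card's edge centre is about (526, 9, 86), with its edge turned about 8.5° from world y. First I'll move above the clip.

Request:
apply_moves:
  gripper: [85, 85, 85, 85, 85]
  translation:
    - [52, -21, 0]
    - [52, -21, 0]
    - [52, -21, 0]
    - [52, -21, 0]
    - [52, -21, 0]
  turn: [0, 0, 0, 0, 0]

```text
clock: 0.72
position: [386.0, -434.3, 250.0]
tool_rot: [[0.966, 0.257, -0.0], [0.257, -0.966, 0.0], [-0.0, -0.001, -1.0]]
force: [1.0, -1.3, 0.4]
gripper_width: 84.8
grip_force: 0.0
```

Request:
apply_moves:
  gripper: [85, 85, 85, 85, 85]
  translation:
    - [52, -21, 0]
    - [52, -21, 0]
    - [52, -21, 0]
    - [52, -21, 0]
    - [52, -21, 0]
  turn: [0, 0, 0, 0, 0]

```text
clock: 1.35
position: [610.2, -266.4, 249.8]
tool_rot: [[0.967, 0.257, -0.001], [0.257, -0.967, 0.0], [-0.001, -0.0, -1.0]]
force: [0.6, 0.8, -0.5]
gripper_width: 84.7
grip_force: 0.0
```

Request:
apply_moves:
  gripper: [85, 85, 85, 85, 85]
  translation:
    - [0, 0, 0]
    - [0, 0, 0]
    - [0, 0, 0]
    - [0, 0, 0]
    - [0, 0, 0]
  turn: [-10, -10, -10, -10, -10]

```text
clock: 1.98
position: [608.9, -267.4, 249.6]
tool_rot: [[0.419, 0.908, -0.001], [0.908, -0.419, 0.0], [-0.0, -0.001, -1.0]]
force: [-0.7, 0.3, -0.0]
gripper_width: 84.7
grip_force: 0.0
```

Request:
apply_moves:
  gripper: [85, 85, 85, 85, 85]
  translation:
    - [0, 0, 0]
    - [0, 0, 0]
    - [0, 0, 0]
    - [0, 0, 0]
    - [0, 0, 0]
  turn: [-10, -10, -4.4, 0, 0]

```text
clock: 2.6
position: [609.1, -267.5, 250.0]
tool_rot: [[0.014, 1.0, -0.0], [1.0, -0.014, 0.0], [0.0, -0.0, -1.0]]
force: [0.3, -0.2, 0.9]
gripper_width: 85.0
grip_force: 0.0
```

```bash
python3 - <<'E'
from cell import manip
import numpy as np
s=manip.get_state();print(s["clock"],s["position"],s["tool_rot"].round(4),s["joint_positions"].round(1),s["force"])
E
```

```text
2.6 [ 609.05282133 -267.45833046  250.01344984] [[ 1.430e-02  9.999e-01 -5.000e-04]
 [ 9.999e-01 -1.430e-02  3.000e-04]
 [ 2.000e-04 -5.000e-04 -1.000e+00]] [ 37.8  29.5 -26.4  70.1  12.7  83.2  12.1] [ 0.33558444 -0.17521119  0.90773906]
```

Request:
apply_moves:
  gripper: [85, 85, 85, 85, 85]
  translation:
    - [2.5, -3, 25]
    - [0, 0, 25]
    - [0, 0, 20]
    - [0, 0, 0]
    - [0, 0, 0]
  turn: [0, 0, 0, 0, 0]

```text
clock: 3.22
position: [606.6, -264.9, 181.3]
tool_rot: [[0.013, 1.0, 0.001], [1.0, -0.013, -0.0], [-0.0, 0.001, -1.0]]
force: [-0.5, 0.5, 0.2]
gripper_width: 85.1
grip_force: 0.0
```

```bash
cat > look.py <<'E'
from cell import manip
import cv2,numpy as np,pickle,sys
from h import proj
def look(tag,a,b,k=8):
    out=[]
    for n,c in(("scene",a),("top",b)):
        f=manip.get_image(n)["frame"][:,:,::-1];cv2.imwrite(f"pics/{n}_{tag}.png",f)
        x,y,w,h=c;out.append(cv2.resize(f[y:y+h,x:x+w],None,fx=k,fy=k,interpolation=cv2.INTER_CUBIC))
    cv2.imwrite(f"pics/{tag}.png",np.hstack(out))
E
python3 - <<'E'
from look import *
look("pre",(215,165,50,75),(347,190,50,75))
s=manip.get_state();print(s["position"],proj("scene",s["position"]),proj("top",s["position"]))
E
```

```text
[ 606.87506834 -265.03293142  181.73663841] [236.86661219 204.64709274] [375.03317977 226.11691288]
```

View pics/pre.png

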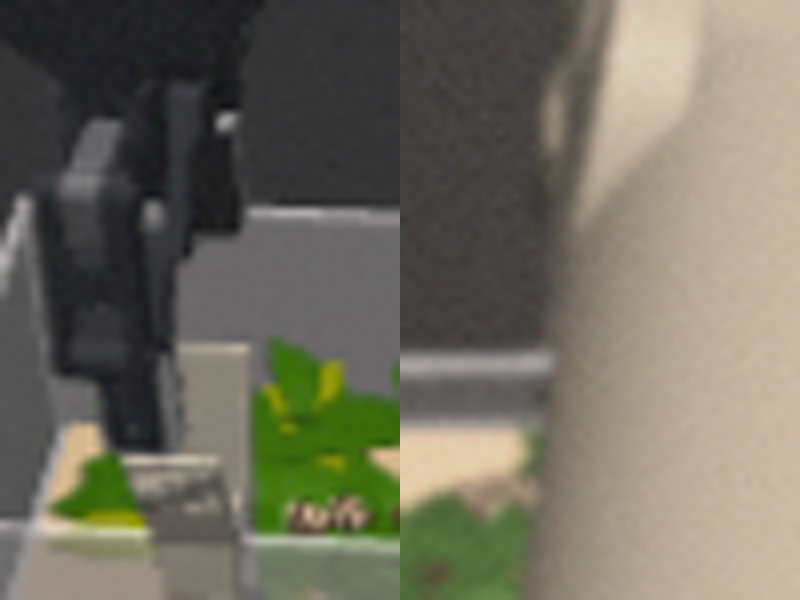

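The outer fingertip is at about pixel (231.5, 221) and the outer lever's end at about (237, 222). I'll check that against the projected fingertip.

```bash
python3 - <<'E'
from h import *
from look import look
for z in(163,169,176):
  for y in(-276,-265,-254): print(z,y,[proj("scene",(x,y,z)).round(1) for x in(649,660)])
print("lever",proj("scene",(630,-265,150)))
for x in(649,656): print(x,[onz("scene",(231.5,221.2),z) for z in(163,170,176)])
E
```

```text
163 -276 [array([229.4, 224. ]), array([228.4, 227.6])]
163 -265 [array([234.5, 224.2]), array([233.6, 227.7])]
163 -254 [array([239.6, 224.4]), array([238.8, 227.9])]
169 -276 [array([229. , 221.9]), array([228.1, 225.5])]
169 -265 [array([234.2, 222.1]), array([233.3, 225.7])]
169 -254 [array([239.3, 222.3]), array([238.5, 225.9])]
176 -276 [array([228.6, 219.5]), array([227.7, 223. ])]
176 -265 [array([233.8, 219.7]), array([232.9, 223.2])]
176 -254 [array([239. , 219.9]), array([238.1, 223.4])]
lever [236.71602237 222.70525803]
649 [array([ 639.87757086, -273.0782936 ]), array([ 647.46349298, -270.87638895]), array([ 653.96571193, -268.98904211])]
656 [array([ 639.87757086, -273.0782936 ]), array([ 647.46349298, -270.87638895]), array([ 653.96571193, -268.98904211])]
```

The finger, including its visible side face, is centred at about px 233, which agrees with y ≈ -266. I'll descend and then squeeze.

Request:
apply_moves:
  gripper: [85, 85, 85, 85, 85]
  translation:
    - [0, 0, 15]
    - [0, 0, 15]
    - [0, 0, 15]
    - [0, 0, 0]
    - [0, 0, 0]
  turn: [0, 0, 0, 0, 0]

```text
clock: 3.95
position: [606.4, -264.9, 135.4]
tool_rot: [[0.012, 1.0, 0.0], [1.0, -0.012, 0.0], [0.0, 0.0, -1.0]]
force: [0.4, 0.6, 0.6]
gripper_width: 84.9
grip_force: 0.0
```

Request:
apply_moves:
  gripper: [70, 60, 55, 50, 45]
  translation:
    - [0, 0, 0]
    - [0, 0, 0]
    - [0, 0, 0]
    - [0, 0, 0]
    - [0, 0, 0]
  turn: [0, 0, 0, 0, 0]

```text
clock: 4.58
position: [607.1, -265.2, 137.0]
tool_rot: [[0.013, 1.0, 0.002], [1.0, -0.013, -0.001], [-0.001, 0.003, -1.0]]
force: [-1.7, -0.2, 6.9]
gripper_width: 45.4
grip_force: 6.6
```

Request:
apply_moves:
  gripper: [42, 39, 36, 33, 30]
  translation:
    - [0, 0, 0]
    - [0, 0, 0]
    - [0, 0, 0]
    - [0, 0, 0]
    - [0, 0, 0]
  turn: [0, 0, 0, 0, 0]

```text
clock: 5.2
position: [608.0, -265.3, 138.2]
tool_rot: [[0.012, 1.0, 0.005], [1.0, -0.012, -0.002], [-0.002, 0.005, -1.0]]
force: [-0.2, -0.1, 12.3]
gripper_width: 30.2
grip_force: 8.5
```

Request:
apply_moves:
  gripper: [28, 26, 24, 20, 20]
  translation:
    - [0, 0, -1]
    - [0, 0, -1]
    - [0, 0, -1]
    - [0, 0, 0]
    - [0, 0, 0]
  turn: [0, 0, 0, 0, 0]

```text
clock: 5.82
position: [607.3, -265.1, 139.6]
tool_rot: [[0.012, 1.0, 0.003], [1.0, -0.012, -0.001], [-0.001, 0.003, -1.0]]
force: [1.9, -0.5, 6.5]
gripper_width: 21.4
grip_force: 59.1
```

Request:
apply_moves:
  gripper: [20, 20, 20, 20, 20]
  translation:
    - [0, 0, 0]
    - [0, 0, -3]
    - [0, 0, -4]
    - [0, 0, -5]
    - [0, 0, 0]
  turn: [0, 0, 0, 0, 0]

```text
clock: 6.45
position: [606.3, -264.9, 150.7]
tool_rot: [[0.012, 1.0, 0.0], [1.0, -0.012, -0.0], [-0.0, 0.0, -1.0]]
force: [-0.7, -0.5, -1.3]
gripper_width: 22.0
grip_force: 58.6
```

```bash
python3 - <<'E'
from look import *
look("sq",(215,165,50,75),(347,190,50,75))
s=manip.get_state();print(s["position"],s["force"],s["gripper_width"],s["grip_force"])
E
```

```text
[ 606.13997007 -264.85120094  150.21946116] [ 0.64384376 -0.05069664 -0.49763495] 21.76854605857514 58.57176125049591
```

View pics/sq.png

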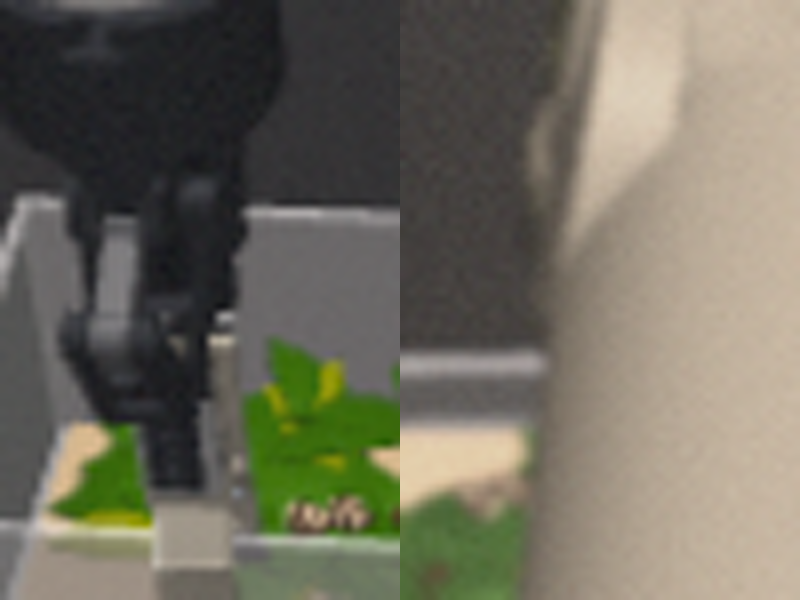

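The fingers hold the levers pinched: finger tip at about (177,490) in the crop, with the open jaw below at (195,540), grip 58 N and opening 22 mm. Next I'll lift straight up.

Request:
apply_moves:
  gripper: [20, 20, 20, 20, 20]
  translation:
    - [0, 0, -10]
    - [0, 0, -20]
    - [0, 0, -25]
    - [0, 0, -15]
    - [0, 0, 0]
  turn: [0, 0, 0, 0, 0]

```text
clock: 7.18
position: [606.9, -265.1, 221.9]
tool_rot: [[0.012, 1.0, 0.003], [1.0, -0.012, -0.001], [-0.001, 0.003, -1.0]]
force: [-0.1, -0.2, -0.7]
gripper_width: 21.9
grip_force: 58.6
```

Request:
apply_moves:
  gripper: [20, 20, 20, 20, 20]
  translation:
    - [15, -4, 0]
    - [30, -9, 0]
    - [38, -11, 0]
    - [38, -11, 0]
    - [38, -11, 0]
  turn: [0, 0, 0, 0, 0]

```text
clock: 7.8
position: [560.7, -102.9, 219.1]
tool_rot: [[0.011, 1.0, -0.002], [1.0, -0.011, 0.001], [0.001, -0.002, -1.0]]
force: [-0.0, 0.6, -0.6]
gripper_width: 22.2
grip_force: 58.7
```

Request:
apply_moves:
  gripper: [20, 20, 20, 20, 20]
  translation:
    - [38, -11, 0]
    - [38, -11, 0]
    - [25, -8, 0]
    - [15, -4, 0]
    - [0, 0, 0]
  turn: [0, 0, 0, 3, 4.5]

```text
clock: 8.43
position: [528.0, 13.9, 219.4]
tool_rot: [[0.141, 0.99, -0.002], [0.99, -0.141, 0.0], [0.0, -0.002, -1.0]]
force: [1.5, -0.0, -1.1]
gripper_width: 22.0
grip_force: 58.7
```

```bash
python3 - <<'E'
from look import *
look("over",(320,150,50,75),(235,240,50,75))
s=manip.get_state();print(s["position"],s["tool_rot"].round(3),s["force"],s["gripper_width"],s["grip_force"])
E
```

```text
[528.41302157  12.24206782 219.33542341] [[ 0.142  0.99  -0.002]
 [ 0.99  -0.142 -0.   ]
 [-0.    -0.002 -1.   ]] [-0.32480564 -0.82829699 -0.81964841] 22.090909489062355 58.67932319641113
```

View pics/over.png

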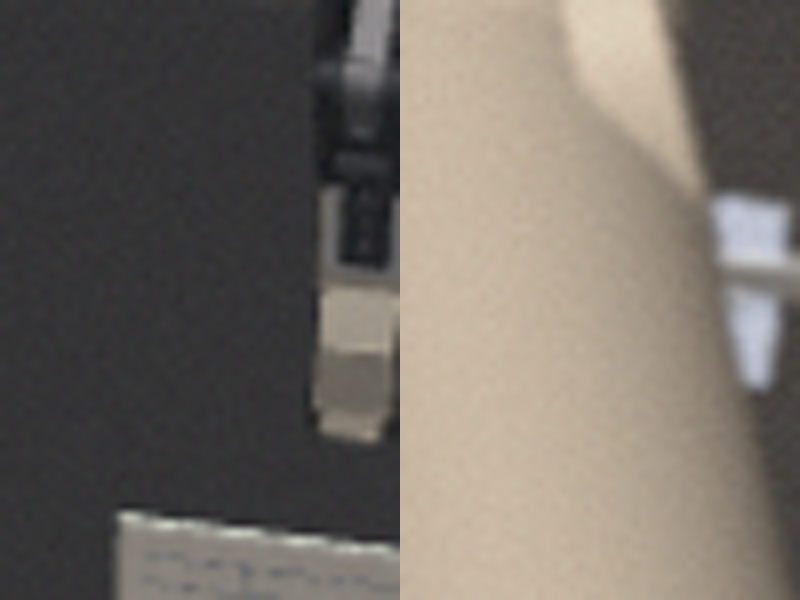

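The clip is held open above the card: outer jaw's lower end at about (350,437) in the crop, card edge below it with its left corner at (118,513). I'll work out the tip height.

```bash
python3 - <<'E'
from h import *
p=(350/8+320-.45,437/8+150-.45)
for z in(135,140,145,150):print(z,onz("scene",p,z))
E
```

```text
135 [535.49935484  11.11289748]
140 [541.40518795  10.75708107]
145 [547.31102106  10.40126467]
150 [553.21685417  10.04544827]
```

Request:
apply_moves:
  gripper: [20, 20, 20, 20, 20]
  translation:
    - [-3.6, -2.2, 10]
    - [0, 0, 15]
    - [0, 0, 10]
    - [0, 0, 0]
    - [0, 0, 0]
  turn: [0.5, 0, 0, 0, 0]

```text
clock: 9.15
position: [527.1, 7.9, 185.5]
tool_rot: [[0.151, 0.988, 0.0], [0.988, -0.151, 0.0], [0.0, 0.0, -1.0]]
force: [0.3, -0.2, -1.3]
gripper_width: 21.5
grip_force: 58.7
```

```bash
python3 - <<'E'
from look import *
look("over2",(325,170,75,75),(230,240,50,75))
s=manip.get_state();print(s["position"],s["tool_rot"].round(3),s["force"],s["gripper_width"],s["grip_force"])
f=cv2.imread("pics/scene_over2.png")[170:245,325:400];cv2.imwrite("pics/over2.png",cv2.resize(f,None,fx=8,fy=8,interpolation=cv2.INTER_CUBIC))
E
```

```text
[527.28512751   7.90748008 185.78587389] [[ 0.151  0.988  0.001]
 [ 0.988 -0.151  0.   ]
 [ 0.     0.001 -1.   ]] [-0.02280988 -0.42707015 -0.19045903] 21.82107467159546 58.679357171058655
```

View pics/over2.png

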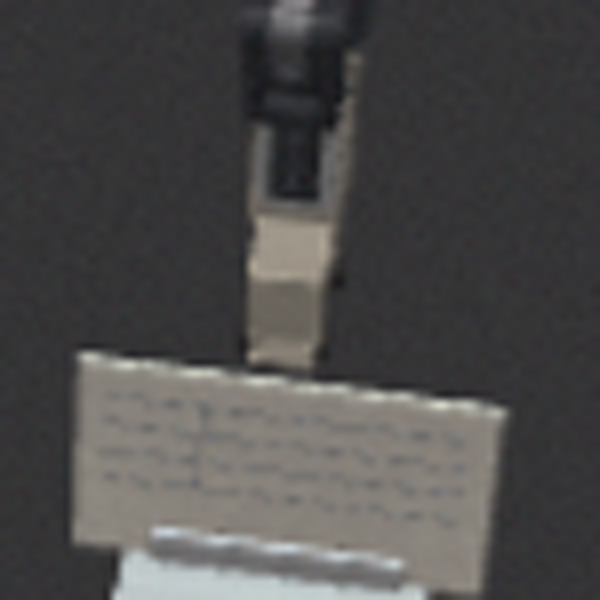

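The clip hangs over the card's middle, jaw end centred at (283,362) in the crop against a card middle near (291,380), so it is about 3 mm to the left. Its tips are about 74 mm below the TCP. I'll nudge it and lower.

Request:
apply_moves:
  gripper: [20, 20, 20, 20, 20]
  translation:
    - [3, -1.5, 0]
    - [0, 0, 8]
    - [0, 0, 8]
    - [0, 0, 8]
    - [0, 0, 0]
  turn: [0, 0, 0, 0, 0]

```text
clock: 9.88
position: [525.3, 10.9, 160.3]
tool_rot: [[0.152, 0.988, -0.002], [0.988, -0.152, 0.0], [-0.0, -0.002, -1.0]]
force: [-0.9, 0.1, -0.6]
gripper_width: 22.0
grip_force: 58.7
```

Request:
apply_moves:
  gripper: [20, 20, 20, 20, 20]
  translation:
    - [0, 0, 5]
    - [0, 0, 5]
    - [0, 0, 5]
    - [0, 0, 5]
    - [0, 0, 2]
  turn: [0, 0, 0, 0, 0]

```text
clock: 10.5
position: [525.7, 11.0, 138.9]
tool_rot: [[0.151, 0.988, -0.0], [0.988, -0.151, 0.0], [0.0, -0.0, -1.0]]
force: [0.0, 0.3, -1.2]
gripper_width: 22.0
grip_force: 58.7
```

Request:
apply_moves:
  gripper: [20, 20, 20, 20, 20]
  translation:
    - [0, 0, 0]
    - [0, 0, 0]
    - [0, 0, 0]
    - [0, 0, 0]
    - [0, 0, 0]
  turn: [0, 0, 0, 0, 0]

```text
clock: 11.12
position: [526.0, 11.0, 139.4]
tool_rot: [[0.151, 0.988, 0.0], [0.988, -0.151, 0.0], [0.0, 0.0, -1.0]]
force: [0.5, -0.2, -1.0]
gripper_width: 21.9
grip_force: 58.7
```

```bash
python3 - <<'E'
from look import *
look("fin",(325,180,50,75),(230,240,50,75))
s=manip.get_state();print(s["position"],s["force"],s["gripper_width"],s["grip_force"])
f=cv2.imread("pics/scene_fin.png")[180:255,325:400];cv2.imwrite("pics/fin.png",cv2.resize(f,None,fx=8,fy=8,interpolation=cv2.INTER_CUBIC))
E
```

```text
[525.95699759  10.99897063 139.39015504] [-0.94364451  0.48607208  0.09607494] 21.685478748260604 58.67875814437866
```

View pics/fin.png

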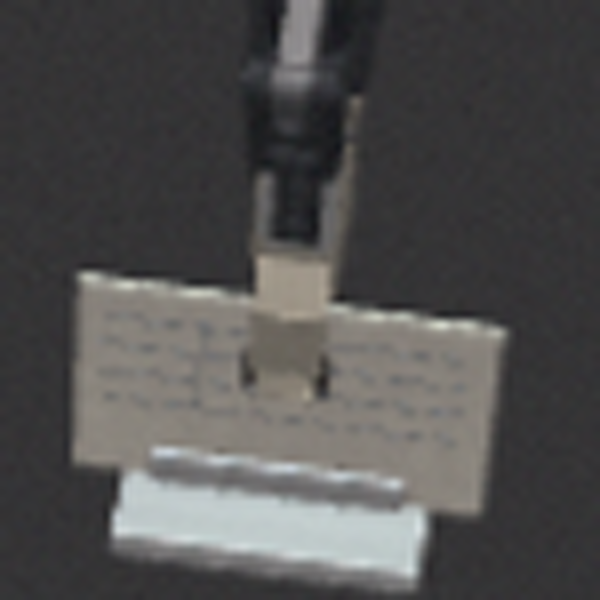

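The outer jaw is in front of the card, its end at about (285,395) in the crop, and the inner jaw is hidden behind it. The card has not moved since the last picture (corners at (80,272) and (505,328)), and the wrist force is about zero. I'll hand it in.

```bash
python3 -c "
from cell import manip
print(manip.finish_job())"
```

```text
the job is handed in; nothing more can be done
None
```

The clip is held squeezed open over the middle of the wide card's top edge, one jaw down each side, with no contact seen in the picture or felt at the wrist. I handed the job in at about 11 s, but no verdict came back.

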